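Clear the clamp dogs, layer the filter plates and hook the press frame home

ROBOT

A 6-joint arm with a two-finger parallel gripper is mounted at the origin on a cart in front of the work surface, level with it; the furniture and walls round the work are solid. World frame = base frame: x ahead of the robot, y to its left, z up, the work surface at z = 0. Lengths are in m, angles in rad, forces in N, time in s.
With the tool pointing down it reaches from about 0.325 to 0.9 m from the base axis. Payload 3.5 kg.
Tool frame: the origin (TCP) lies at the very end of the fingers, on their centre line; the grasp point (between the pads) lies 19 mm behind it; z points along the fingers, y is the line along which they close (so a half turn about z gives the same grasp; the last joint's range is limited). The gripper opens to 85 mm and grips with 20 to 120 N. Pads are 22 mm wide; open, the fingers measure 114 mm over their backs; the gripper's body (76 mm by 85 mm) begins 54 mm behind the grasp point. The pads swing forward as they close: fully open they stand 13 mm farther back than shut.
Start: joints at [1.193, 0.276, -0.026, 1.268, 0, 1.467], TCP at [0.17, 0.602, 0.231] pointing down, gripper open.
Joint ranges: [-3.12, 3.12], [-0.85, 1.88], [-1.08, 1.24], [-1.95, 2.15], [-1.57, 1.53], [-3.14, 3.14]. Speed limits (rad/s): [2.57, 2.57, 3.14, 3.14, 3.14, 3.14].

INTERFACE

Orientations are given as a rotation vector (axis times angle).
In Python, from rig import * gives the robot as it stands.
- The arm moves only by the tool move_arm, never from a script. Its argument "series" is text: rows parted by semicolons, each of 7 numbers parted by spaces: the shift along the world's x, y, z in m, then the turn, a rotation vector about the world's x, y, z in degrees, then the closure, from 0 (fully open) to 1 (shut). A call has 1 to 12 rows; each row is the pose to reach, as a shift and turn from the pose commanded when the call began; what a row does not reach only later rows make up. A row lasts 1/10 s, in which the tool goes at most 50 mm and 8.59 degrees, less where a joint would pass 70% of its speed; a pose out of reach is approached as far as the arm can. A call with a gripper value outside its range is refused whole. The fingers move at their own pace and stop on an object; the grip force is fixed at half the most. Time passes only in rows, so rows that repeat a pose let the fingers close. It gives the time, the measured TCP pose, the force, the opening and the grip force at its end, in the units of the state.
- get_state(): the state, without advancing time (a new reading comes with each control period).
- capture(name): name is "scene" or "top" or "wrist"; returns the picture (400x640x3 uint8, red, green, blue); there is no depth.
- get_calibration(name): a dict with "intrinsics" (3x3 intrinsics, pixels), "world_from_camera" (4x4, takes a point from camera to world coordinates). Camera axes: x right, y up, looking along -z (the intrinsics and any distortion apply to the point x, -y, -z); pixel columns grow to the right and rows downward; lengths in m; the calibration is good to about 2 mm. The wrist camera is an equidistant fisheye: a pixel r from the principal point sees the ray r / f radians off the axis. A picture is of the moment at which its call begins: read the wrist's pose just before it. get_calibration takes no time and is no camera call; for the wrist camera it gives the pose at the moment of the call.
- job_done(): hands the job in; it is judged then, once.
The state is a dict: "t": time; "qpos": joint angles; "qvel": joint speeds; "tau": joint torques, N m; "tcp_pos": TCP position; "ee_rot": TCP orientation; "contact_force": force on the tool from outside, world axes, zero at the start; "wrist_torque": the same for the moment, N m; "opening": opening from 0.0 (shut) to 1.0 (fully open); "grasp_force": force on a finger pad.
Only numpy, scipy, OpenCV 4.12 (cv2) and the standard library are available. Lean on these libraries where they do the work, as an engineer would, in place of code of your own. Each camera call takes 0.05 s, during which the arm holds its last target. There are 200 camera calls.

TASK

Make up the small plate press for drying. First slide each clamp dog along the T-slot to its open end, lift it out and put it in the grey parts tray; then lay the green separator sheet squarely on the white plate in the press and stack the blue plate squarely on the separator. Last, hook the yellow edge of the hold-down frame under the blue retaining lip and swing the frame down until it lies flat on the blue plate, inside the two end stops; leave the other things on the bench alone.

Things in the scene. Friction and masses are not known exactly. Their poses are not given: they have to be found in the camera images.
- press: Fixed press, base x -85..155, y -52..100, 10 mm thick. Origin: on the bench under the nest centre; x points roughly to the robot's left. White plate 110 (x) x 56 (y) mm fixed in it, top z 22. Dark guides to z 38 leave a nest 117 x 61.6 mm; the long sides are open between x -38 and 38, where fingers have room (y -50..55, down to z 10)
- press_lip (a point): Middle of the lower front edge of the blue retaining lip, press frame (-59, 0, 53) mm. The lip runs along y -45..45, is 7 mm thick (top z 60) and overhangs 14 mm: the wall behind it is at x -73
- press_stop (a point): Between the tops of the two blue end stops, press frame (73, 0, 52) mm: their inner faces are at x 73, they lie within y -23..23, 8 mm thick
- press_open_end (a point): Bare base beyond the T-slot's open end, press frame (125, 76, 10) mm: a dog with its origin here is free to lift. The slot runs along x at y 76, from x -70 (closed) to 100 (open); floor z 10, cavity 28 wide, 12 high, slot 13 wide between flanges z 22..28; the base goes on to x 155
- dog_a: Clamp dog (2 to 4 present), 120 g, 79 mm high. Origin: centre under its T-foot (30 x 24 x 9 mm). Neck 9.5 mm, dark head 30 (x) x 24 (y) at z 20..42, nose 16 wide out to y -47 at z 34..42, red grip fin 30 (x) x 16 (y) at z 42..79. Starts in the T-slot, x along the slot, nose over the nest's edge in the way of plate and frame; slides easily, lifts only past the open end
- dog_b: Clamp dog like dog_a
- dog_c: Clamp dog like dog_a
- dog_d: Clamp dog like dog_a
- tray: Fixed grey open parts tray left of the press, 120 (x) x 180 (y) mm, walls 5 mm thick and 22 mm high, inner floor z 5. Origin: centre of its underside. Takes four dogs standing side by side along y, 42 mm apart, noses along x
- stand: Fixed stand under the separator: block 90 (x) x 32 (y) mm on a foot 100 x 50 x 4 mm, top z 28. Origin: centre of underside
- separator: Green rigid separator sheet 110 (x) x 56 (y) x 6 mm, 35 g. Origin: centre of underside, z up. Starts on the stand, overhanging it by 12 mm on both long sides
- plate: Blue ceramic plate 110 (x) x 56 (y) x 14 mm, about 0.2 kg. Origin: centre of underside, z up; starts flat on the bench
- cover: Hold-down frame 140 (x) x 76 (y) x 6 mm, about 0.18 kg, flat on the bench at first. Origin: centre of underside. Yellow -x edge goes under the lip. Black grip fin 12 (x) x 40 (y) centred at x 30, top z 47. Home: over the nest centre, x along the press's, underside z 42, 3 mm play to each end; goes in only tilted about 20 deg, yellow edge first, then swung down
- cover_hook (a point): Middle of the lower yellow edge of the hold-down frame (its -70, 0, 0 mm)
- incubator_corner (a point): Lower right front corner of the tall incubator (fixed, 0.44 m high): it fills world x beyond 0.63 m for y from -0.07 to 0.32 m, behind the press; swing arm and gripper round it. Tall cartons fill world y below -0.46 m on the right
- timer: White bench timer 62 x 66 x 18 mm, bystander
- marker_blue: White marker with blue cap, 132 mm, bystander
- petri: Clear petri dish, 61 mm across, 16 mm high, bystander

How it is judged:
By the outcome, as a careful person would: the job done as asked, in the order asked, and still so for the second after the job is handed in, with the robot touching nothing.
Of dog_a, dog_b, dog_c, dog_d only 2 to 4 are there at a start; the rules pass over those that are not, and their reading is None.
At some moment in a run one of plate, cover may be knocked a few centimetres aside while the robot is not near it.
It also fails if it takes over 210 s, if anything falls off the work surface, if the arm or the gripper's body presses on something with over 40 N, if the wrist force passes 120 N, or if a joint passes its speed limit or range.

## Working session

There is one attempt and no reset: what is moved stays moved. The work goes in short steps, Python scripts to look and compute and a tool call to move; the robot and the scene stay as the last step left them, time stands still between calls to the robot, and variables do not carry over. Pictures are saved under pics/ and viewed, at most 14 in all, crops included, and the job is handed in when it is done.

Besides the shell and the picture viewer there is one more tool, called after "Call:" in YAML: its name, and indented under it one key for each argument. move_arm: Moves the arm, as the interface text tells. Its arguments: {"type":"object","properties":{"series":{"type":"string"}},"required":["series"]}

```bash
mkdir -p pics; ls; python3 - <<'E'
from rig import *
import cv2,numpy as np
for n in("scene","top"):
    im=capture(n);cv2.imwrite(f"pics/{n}0.png",im[:,:,::-1]);c=get_calibration(n)
    print(n,np.round(c["intrinsics"],1).tolist(),np.round(c["world_from_camera"],3).tolist(),[k for k in c])
s=get_state();print({k:np.round(v,3) for k,v in s.items()})
E
```

```text
pics
scene [[501.5, 0.0, 322.5], [0.0, 501.5, 197.8], [0.0, 0.0, 1.0]] [[0.676, 0.45, -0.584, -0.38], [-0.737, 0.42, -0.53, -0.811], [0.006, 0.788, 0.616, 1.095], [0.0, 0.0, 0.0, 1.0]] ['intrinsics', 'world_from_camera']
top [[396.2, 0.0, 318.2], [0.0, 396.2, 202.8], [0.0, 0.0, 1.0]] [[0.02, 0.992, -0.128, 0.411], [-1.0, 0.02, 0.003, 0.038], [0.006, 0.128, 0.992, 1.253], [0.0, 0.0, 0.0, 1.0]] ['intrinsics', 'world_from_camera']
{'t': np.float64(0.1), 'qpos': array([ 1.193,  0.277, -0.028,  1.268, -0.   ,  1.467]), 'qvel': array([-0.002,  0.   ,  0.004,  0.001,  0.001, -0.002]), 'tau': array([-0.0000e+00, -4.4671e+01,  2.9613e+01,  8.0000e-03, -0.0000e+00,
       -0.0000e+00]), 'tcp_pos': array([0.169, 0.601, 0.23 ]), 'ee_rot': array([-4.300e-01, -3.112e+00,  3.000e-03]), 'contact_force': array([ 0.307,  0.391, -0.293]), 'wrist_torque': array([-0.032,  0.019, -0.005]), 'grasp_force': np.float64(0.0), 'opening': np.float64(0.997)}
```

View pics/top0.png

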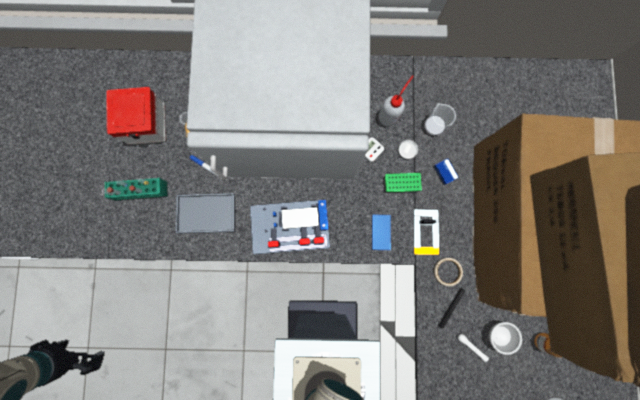

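View pics/scene0.png

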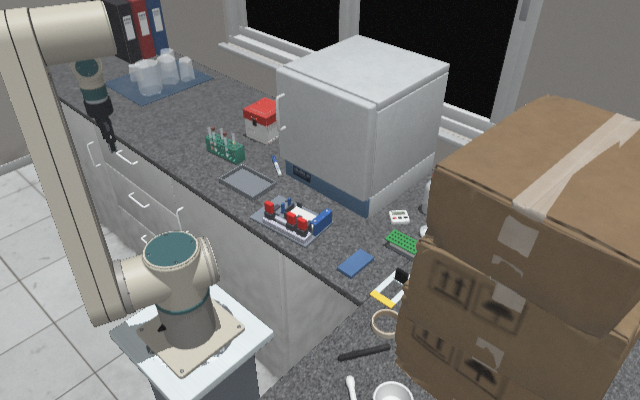

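The top view shows three dogs (red fins at about (274,244), (304,241) and (318,241)) and the white nest plate at (300,217). The lip is on the right at (323,215) and the tray at (206,213). The separator is at (403,182), the blue plate at (381,232), and the cover at (426,232) with its yellow edge at (426,250).

```bash
cat > h.py <<'E'
from rig import *
import numpy as np, cv2
from scipy.spatial.transform import Rotation as R
def rays(name,px,c=None):
    c=c or get_calibration(name);K=np.array(c["intrinsics"]);T=np.array(c["world_from_camera"])
    px=np.atleast_2d(np.array(px,float));u=(px[:,0]-K[0,2])/K[0,0];v=(px[:,1]-K[1,2])/K[1,1]
    if name=="wrist":
        r=np.hypot(u,v)+1e-12;d=np.c_[u/r*np.sin(r),-v/r*np.sin(r),-np.cos(r)]
    else: d=np.c_[u,-v,-np.ones_like(u)]
    return T[:3,3],d@T[:3,:3].T
def onz(name,px,z,c=None):
    o,d=rays(name,px,c);return o+d*((z-o[2])/d[:,2])[:,None]
def snap(name,fn):
    c=get_calibration(name);im=capture(name);cv2.imwrite(f"pics/{fn}.png",im[:,:,::-1]);return im,c
def proj(name,P,c):
    K=np.array(c["intrinsics"]);T=np.linalg.inv(np.array(c["world_from_camera"]))
    p=np.atleast_2d(P)@T[:3,:3].T+T[:3,3];x,y,z=p[:,0],-p[:,1],-p[:,2]
    if name=="wrist":
        h=np.hypot(x,y)+1e-12;t=np.arctan2(h,z);x,y,z=x/h*t,y/h*t,1
    return np.c_[K[0,0]*x/z+K[0,2],K[1,1]*y/z+K[1,2]]
def st():
    s=get_state();M=R.from_rotvec(s["ee_rot"]).as_matrix()
    print("t %.1f tcp"%s["t"],np.round(s["tcp_pos"],4),"yaw_y %.2f"%np.degrees(np.arctan2(M[1,1],M[0,1])),"z",np.round(M[:,2],3),"open %.3f gf %.1f"%(s["opening"],s["grasp_force"]),"F",np.round(s["contact_force"],1),"q",np.round(s["qpos"],2));return s
E
python3 - <<'E'
from h import *
for n,p,z in [("dogs",[(274,243),(304,241),(318,240)],.08),("white",[(300,217)],.022),("lip",[(323,215)],.06),("tray",[(178,196),(235,193),(236,230),(178,234)],.02),("sep",[(403,182)],.034),("plate",[(381,232)],.014),("cover",[(426,232),(426,250)],.006)]:
    print(n,np.round(onz("top",p,z),3).tolist())
c=get_calibration("wrist");s=get_state();M=R.from_rotvec(s["ee_rot"]).as_matrix();T=np.array(c["world_from_camera"])
print(np.round(c["intrinsics"],1),"cam in tool",np.round(M.T@(T[:3,3]-s["tcp_pos"]),3),np.round(M.T@T[:3,:3],3))
st()
E
```

```text
dogs [[0.44, 0.163, 0.08], [0.448, 0.074, 0.08], [0.452, 0.033, 0.08]]
white [[0.524, 0.09, 0.022]]
lip [[0.528, 0.019, 0.06]]
tray [[0.583, 0.475, 0.02], [0.596, 0.297, 0.02], [0.48, 0.288, 0.02], [0.464, 0.467, 0.02]]
sep [[0.639, -0.229, 0.034]]
plate [[0.483, -0.164, 0.014]]
cover [[0.486, -0.307, 0.006], [0.43, -0.306, 0.006]]
[[309.7   0.  318.5]
 [  0.  309.7 196. ]
 [  0.    0.    1. ]] cam in tool [ 0.07   0.    -0.143] [[-0.     0.96   0.279]
 [ 1.    -0.     0.   ]
 [ 0.     0.279 -0.96 ]]
t 0.1 tcp [0.1693 0.6009 0.2303] yaw_y 74.25 z [-0.001 -0.002 -1.   ] open 0.997 gf 0.0 F [ 0.3  0.4 -0.3] q [ 1.19  0.28 -0.03  1.27 -0.    1.47]
```

Call:
move_arm:
  series: "0.3 -0.5 0.07 0 0 -74 0;0.3 -0.5 0.07 0 0 -74 0;0.3 -0.5 0.07 0 0 -74 0;0.3 -0.5 0.07 0 0 -74 0;0.3 -0.5 0.07 0 0 -74 0;0.3 -0.5 0.07 0 0 -74 0;0.3 -0.5 0.07 0 0 -74 0;0.3 -0.5 0.07 0 0 -74 0;0.3 -0.5 0.07 0 0 -74 0;0.3 -0.5 0.07 0 0 -74 0;0.3 -0.5 0.07 0 0 -74 0;0.3 -0.5 0.07 0 0 -74 0"

```text
t: 1.3
tcp_pos: [0.4705, 0.099, 0.3014]
ee_rot: [2.218, 2.224, -0.0]
contact_force: [0.6, -0.7, -0.2]
opening: 1.0
grasp_force: 0.0
```

Call:
move_arm:
  series: "0 0 0 0 0 0 0;0 0 0 0 0 0 0;0 0 0 0 0 0 0"

```text
t: 1.6
tcp_pos: [0.4687, 0.1021, 0.3007]
ee_rot: [-2.215, -2.226, 0.001]
contact_force: [-0.5, -0.3, 0.5]
opening: 0.997
grasp_force: 0.0
```

```bash
python3 - <<'E'
from h import *
st(); snap("wrist","w1")
E
```

```text
t 1.6 tcp [0.4687 0.1021 0.3007] yaw_y 0.30 z [-0.002  0.    -1.   ] open 0.997 gf 0.0 F [-0.5 -0.3  0.5] q [ 0.08 -0.01 -0.21  1.37  0.    1.65]
```

View pics/w1.png

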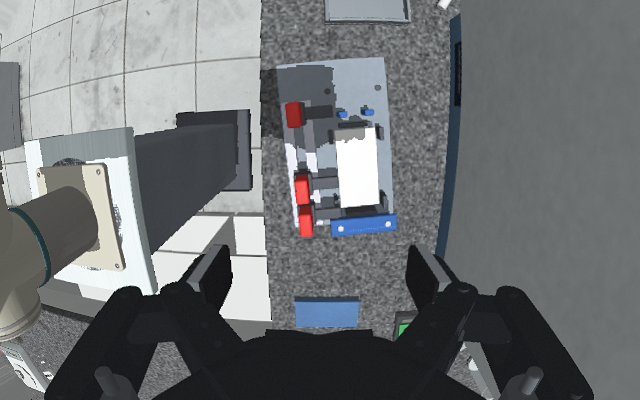

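The wrist view shows the white plate at (357,165), the lip at (363,224), and the fins at (294,114), (303,188) and (306,220). The camera's view has world +y up and +x right.

```bash
cat >> h.py <<'E'
def comps(m,amin=40):
    n,l,s,c=cv2.connectedComponentsWithStats(m.astype(np.uint8));return [(l==i,s[i],c[i]) for i in range(1,n) if s[i,4]>=amin]
def rect(name,m,z,c):
    """min-area rectangle of mask region cast to plane z: centre, (long,short) mm, long-axis deg"""
    cn=max(cv2.findContours(m.astype(np.uint8),cv2.RETR_EXTERNAL,cv2.CHAIN_APPROX_NONE)[0],key=cv2.contourArea)[:,0]
    P=onz(name,cn,z,c)[:,:2];(x,y),(w,h),a=cv2.minAreaRect((P*1000).astype(np.float32))
    if w<h:w,h,a=h,w,a+90
    return np.round([x,y,w,h,(a+90)%180-90],1)
def hsv(im): return cv2.cvtColor(im,cv2.COLOR_RGB2HSV).astype(int)
E
python3 - <<'E'
from h import *
c=get_calibration("wrist");im=cv2.imread("pics/w1.png")[:,:,::-1].copy();h=hsv(im)
H,S,V=h[...,0],h[...,1],h[...,2]
roi=np.zeros(H.shape,bool);roi[50:245,255:420]=1
for m,s,cc in comps(roi&(S<20)&(V>225),300): print("white",s,rect("wrist",m,.022,c))
for m,s,cc in comps(roi&(H>100)&(H<125)&(S>130),300): print("blue",s,rect("wrist",m,.06,c))
for m,s,cc in comps(roi&((H<8)|(H>172))&(S>150)&(V>60),100):
    print("red",s,rect("wrist",m,.079,c),[int(x) for x in np.percentile(V[m],[5,25,50,75,95])])
roi2=np.zeros(H.shape,bool);roi2[285:335,270:380]=1
for m,s,cc in comps(roi2&(H>100)&(H<125)&(S>100),300): print("plate",s,rect("wrist",m,.014,c))
cv2.imwrite("pics/crop1.png",cv2.resize(im[50:245,255:420,::-1],None,fx=3,fy=3,interpolation=cv2.INTER_CUBIC))
E
```

```text
white [ 336  128   43   80 2687] [523.4  91.6 110.   55.9 -84.9]
white [285 144  13  83 410] [435.   65.1 120.7  13.1 -84.8]
blue [ 331  213   66   24 1062] [530.1  23.1  89.1  26.3   5.8]
red [286 102  16  26 359] [439.7 166.1  29.6  17.2 -84.8] [108, 134, 143, 145, 147]
red [295 175  15  30 387] [448.9  75.3  37.   16.8 -85.5] [109, 150, 245, 249, 250]
red [299 206  14  31 367] [453.2  34.1  40.2  16.4 -85.5] [108, 118, 241, 247, 249]
plate [ 295  298   64   29 1796] [ 4.844e+02 -1.596e+02  1.086e+02  6.290e+01 -1.000e-01]
```

View pics/crop1.png

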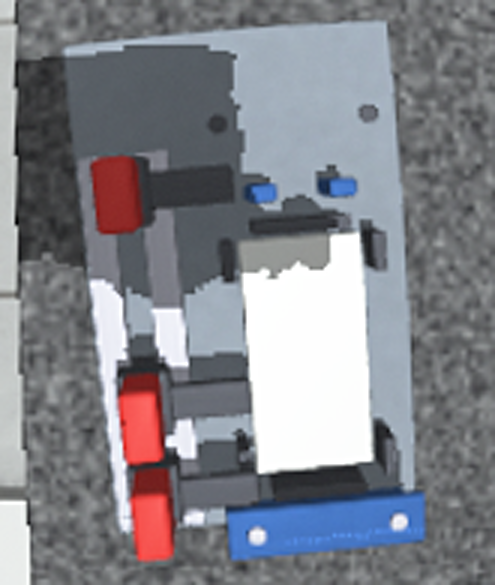

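Press frame: origin (0.5234, 0.0916), x axis at 95.1°. The lip and the dog 1 fin both agree with the slot line. I'll grasp dog 1 at (0.440, 0.1665).

Call:
move_arm:
  series: "-0.03 0.0645 -0.05 0 0 4.8 0.3;-0.03 0.0645 -0.1 0 0 4.8 0.4;-0.03 0.0645 -0.15 0 0 4.8 0.4;-0.03 0.0645 -0.18 0 0 4.8 0.4;-0.03 0.0645 -0.21 0 0 4.8 0.4;-0.03 0.0645 -0.23 0 0 4.8 0.4;-0.03 0.0645 -0.241 0 0 4.8 0.4;-0.03 0.0645 -0.241 0 0 4.8 0.4;-0.03 0.0645 -0.241 0 0 4.8 1;-0.03 0.0645 -0.241 0 0 4.8 1;-0.03 0.0645 -0.241 0 0 4.8 1;-0.03 0.0645 -0.241 0 0 4.8 1"

```text
t: 2.85
tcp_pos: [0.4407, 0.1664, 0.0618]
ee_rot: [2.121, 2.317, 0.004]
contact_force: [-1.5, -0.2, 6.0]
opening: 0.172
grasp_force: 61.1
```

Call:
move_arm:
  series: "0 0 0 0 0 0 1;0 0 0 0 0 0 1;0 0 0 0 0 0 1"

```text
t: 3.15
tcp_pos: [0.4407, 0.1664, 0.0618]
ee_rot: [2.121, 2.317, 0.004]
contact_force: [-2.0, 0.8, 7.0]
opening: 0.173
grasp_force: 61.1
```

```bash
python3 - <<'E'
from h import *
st();s=snap("wrist","w2")
c=get_calibration("top");im=cv2.imread("pics/top0.png")
# tray from top: gray-blue rect
roi=im[185:242,170:242];cv2.imwrite("pics/tr.png",cv2.resize(roi,None,fx=6,fy=6))
E
```

```text
t 3.1 tcp [0.4407 0.1664 0.0618] yaw_y 5.05 z [ 0.002  0.001 -1.   ] open 0.173 gf 61.1 F [-2.   0.8  7. ] q [ 0.22  0.17 -0.56  0.84  0.    1.71]
```

View pics/w2.png

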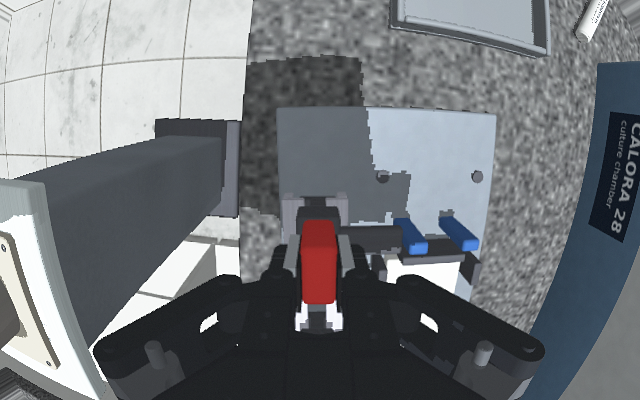

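Gripped. The fin sits between the pads, the slot is clear ahead and the tray is top right. Next I slide the dog to the open end, lift it and carry it over.

Call:
move_arm:
  series: "-0.001 0.012 0 0 0 0 1;-0.002 0.024 0 0 0 0 1;-0.003 0.036 0 0 0 0 1;-0.004 0.046 0 0 0 0 1;-0.004 0.046 0 0 0 0 1;-0.004 0.046 0.02 0 0 0 1;-0.004 0.046 0.045 0 0 0 1;-0.004 0.046 0.075 0 0 0 1;0.015 0.09 0.075 0 0 0 1;0.035 0.13 0.075 0 0 0 1;0.052 0.17 0.075 0 0 0 1;0.06 0.21 0.075 0 0 0 1"

```text
t: 4.4
tcp_pos: [0.5013, 0.3774, 0.1353]
ee_rot: [2.122, 2.316, 0.002]
contact_force: [1.4, -0.3, -1.0]
opening: 0.181
grasp_force: 60.3
```

```bash
python3 - <<'E'
from h import *
st();im,c=snap("wrist","w3")
E
```

```text
t 4.4 tcp [0.5013 0.3774 0.1353] yaw_y 4.99 z [ 0.001  0.001 -1.   ] open 0.181 gf 60.3 F [ 1.4 -0.3 -1. ] q [ 0.54  0.34 -0.15  1.08 -0.    2.03]
```

View pics/w3.png

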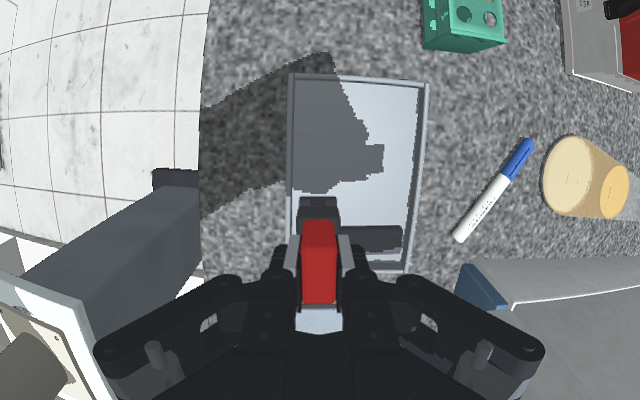

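The dog is held over the tray, with its nose towards world +x. The tray's far rim corners are at (290,73) and (428,83). I'll check these against the tray estimate.

```bash
python3 - <<'E'
from h import *
c=get_calibration("wrist");print(np.round(onz("wrist",[(290,73),(428,83),(407,272)],.022,c),3))
E
```

```text
[[0.472 0.483 0.022]
 [0.588 0.489 0.022]
 [0.597 0.312 0.022]]
```

Call:
move_arm:
  series: "0.012 0.03 0 0 0 0 1;0.012 0.0545 0 0 0 0 1;0.012 0.0545 -0.03 0 0 0 1;0.012 0.0545 -0.055 0 0 0 1;0.012 0.0545 -0.07 0 0 0 1;0.012 0.0545 -0.079 0 0 0 1;0.012 0.0545 -0.079 0 0 0 1;0.012 0.0545 -0.079 0 0 0 0.7;0.012 0.0545 -0.079 0 0 0 0.4;0.012 0.0545 -0.079 0 0 0 0.3;0.012 0.0545 -0.04 0 0 0 0.3;0.012 0.0545 0.01 0 0 0 0.3"

```text
t: 5.65
tcp_pos: [0.5093, 0.4288, 0.1427]
ee_rot: [-2.12, -2.316, 0.012]
contact_force: [0.7, -0.2, 0.2]
opening: 0.7
grasp_force: 0.0
```

```bash
python3 - <<'E'
from h import *
st();im,c=snap("wrist","w4")
h=hsv(im);H,S,V=h[...,0],h[...,1],h[...,2]
for m,s,cc in comps(((H<8)|(H>172))&(S>150)&(V>60),300): print("red",s,rect("wrist",m,.084,c))
E
```

```text
t 5.7 tcp [0.5093 0.4288 0.1427] yaw_y 5.04 z [-0.006 -0.004 -1.   ] open 0.700 gf 0.0 F [ 0.7 -0.2  0.2] q [ 0.6   0.41 -0.04  1.14  0.    2.09]
red [ 606    0   34  133 3485] [792.6 608.  151.7  68.3 -88.8]
red [ 312  180   23   50 1067] [512.2 434.3  35.4  15.  -85.3]
```

Call:
move_arm:
  series: "-0.0635 -0.356 0.01 0 0 0 0.3;-0.0635 -0.356 0.01 0 0 0 0.3;-0.0635 -0.356 0.01 0 0 0 0.3;-0.0635 -0.356 0.01 0 0 0 0.3;-0.0635 -0.356 0.01 0 0 0 0.3;-0.0635 -0.356 0.01 0 0 0 0.3;-0.0635 -0.356 0.01 0 0 0 0.4;-0.0635 -0.356 0 0 0 0 0.4;-0.0635 -0.356 -0.03 0 0 0 0.4;-0.0635 -0.356 -0.055 0 0 0 0.4;-0.0635 -0.356 -0.075 0 0 0 0.4;-0.0635 -0.356 -0.085 0 0 0 0.4"

```text
t: 6.9
tcp_pos: [0.4469, 0.0747, 0.0586]
ee_rot: [-2.12, -2.316, 0.002]
contact_force: [-0.5, -0.2, -0.0]
opening: 0.6
grasp_force: 0.0
```

Call:
move_arm:
  series: "0 0 0 0 0 0 0.4;0 0 0 0 0 0 1;0 0 0 0 0 0 1;0 0 0 0 0 0 1;0 0 0 0 0 0 1;0 0 0 0 0 0 1"

```text
t: 7.5
tcp_pos: [0.4494, 0.0747, 0.0614]
ee_rot: [2.12, 2.316, 0.003]
contact_force: [-1.0, 0.0, 5.0]
opening: 0.174
grasp_force: 60.3
```

```bash
python3 - <<'E'
from h import *
st();im,c=snap("wrist","w5")
h=hsv(im);H,S,V=h[...,0],h[...,1],h[...,2]
for m,s,cc in comps(((H<8)|(H>172))&(S>150)&(V>60),300): print("red",s,rect("wrist",m,.089,c))
E
```

```text
t 7.5 tcp [0.4494 0.0747 0.0614] yaw_y 5.06 z [ 0.003  0.    -1.   ] open 0.174 gf 60.3 F [-1.  0.  5.] q [ 0.02  0.14 -0.59  0.83  0.    1.5 ]
red [ 300  221   38  114 3740] [450.   71.8  59.1  15.5 -85.9]
```

Call:
move_arm:
  series: "-0.0018 0.02 0 0 0 0 1;-0.0045 0.05 0 0 0 0 1;-0.0071 0.08 0 0 0 0 1;-0.0098 0.11 0 0 0 0 1;-0.0122 0.137 0 0 0 0 1;-0.0122 0.138 0 0 0 0 1;-0.0122 0.138 0.02 0 0 0 1;-0.0122 0.138 0.045 0 0 0 1;-0.0122 0.138 0.075 0 0 0 1;0.01 0.18 0.075 0 0 0 1;0.03 0.22 0.075 0 0 0 1;0.05 0.26 0.075 0 0 0 1"

```text
t: 8.75
tcp_pos: [0.4988, 0.3357, 0.1357]
ee_rot: [2.122, 2.316, 0.001]
contact_force: [0.1, -0.6, 0.3]
opening: -0.001
grasp_force: 0.0
```

Call:
move_arm:
  series: "0.0165 0.052 0 0 0 0 1;0.0165 0.052 0 0 0 0 1;0.0165 0.052 -0.03 0 0 0 1;0.0165 0.052 -0.055 0 0 0 1;0.0165 0.052 -0.07 0 0 0 1;0.0165 0.052 -0.079 0 0 0 1;0.0165 0.052 -0.079 0 0 0 1;0.0165 0.052 -0.079 0 0 0 0.7;0.0165 0.052 -0.079 0 0 0 0.4;0.0165 0.052 -0.079 0 0 0 0.3;0.0165 0.052 -0.04 0 0 0 0.3;0.0165 0.052 0.01 0 0 0 0.3"

```text
t: 9.95
tcp_pos: [0.5124, 0.3852, 0.1437]
ee_rot: [-2.12, -2.316, 0.01]
contact_force: [1.1, 0.7, 0.0]
opening: 0.702
grasp_force: 0.0
```

```bash
python3 - <<'E'
from h import *
st();im,c=snap("top","t5")
h=hsv(im);H,S,V=h[...,0],h[...,1],h[...,2]
roi=np.zeros(H.shape,bool);roi[190:260,170:340]=1
for m,s,cc in comps(roi&((H<8)|(H>172))&(S>150)&(V>60),20): print("red",s,rect("top",m,.086,c))
E
```

```text
t 9.9 tcp [0.5124 0.3852 0.1437] yaw_y 5.05 z [-0.005 -0.003 -1.   ] open 0.702 gf 0.0 F [1.1 0.7 0. ] q [ 0.54  0.36 -0.1   1.12 -0.    2.03]
red [314 237  10   7  56] [451.7  31.7  26.4  17.5 -88.8]
red [261 241  12   7  62] [436.9 183.7  32.2  17.5 -87.8]
```

Dog 2 slipped out of the grip during the slide. The top view has it still upright in the slot at press x≈99. I'll regrasp it lower and check after the slide, before lifting.

Call:
move_arm:
  series: "-0.076 -0.2036 0.01 0 0 0 0.3;-0.076 -0.2036 0.01 0 0 0 0.3;-0.076 -0.2036 0.01 0 0 0 0.3;-0.076 -0.2036 0.01 0 0 0 0.4;-0.076 -0.2036 0.01 0 0 0 0.4;-0.076 -0.2036 -0.03 0 0 0 0.4;-0.076 -0.2036 -0.06 0 0 0 0.4;-0.076 -0.2036 -0.08 0 0 0 0.4;-0.076 -0.2036 -0.088 0 0 0 0.4;-0.076 -0.2036 -0.088 0 0 0 0.4;-0.076 -0.2036 -0.088 0 0 0 1;-0.076 -0.2036 -0.088 0 0 0 1"

```text
t: 11.2
tcp_pos: [0.4401, 0.1835, 0.0587]
ee_rot: [2.12, 2.316, 0.004]
contact_force: [0.5, 0.1, 0.1]
opening: 0.266
grasp_force: 0.0
```

Call:
move_arm:
  series: "0 0 0 0 0 0 1;0 0 0 0 0 0 1;0 0 0 0 0 0 1;0 0 0 0 0 0 1"

```text
t: 11.6
tcp_pos: [0.4394, 0.1833, 0.0585]
ee_rot: [2.121, 2.317, 0.003]
contact_force: [-2.2, -0.2, 6.7]
opening: 0.18
grasp_force: 59.9
```

```bash
python3 - <<'E'
from h import *
st();im,c=snap("wrist","w6");snap("top","t6")
E
```

```text
t 11.6 tcp [0.4394 0.1833 0.0585] yaw_y 5.06 z [ 0.002  0.001 -1.   ] open 0.180 gf 59.9 F [-2.2 -0.2  6.7] q [ 0.26  0.18 -0.56  0.84  0.    1.74]
```

View pics/w6.png

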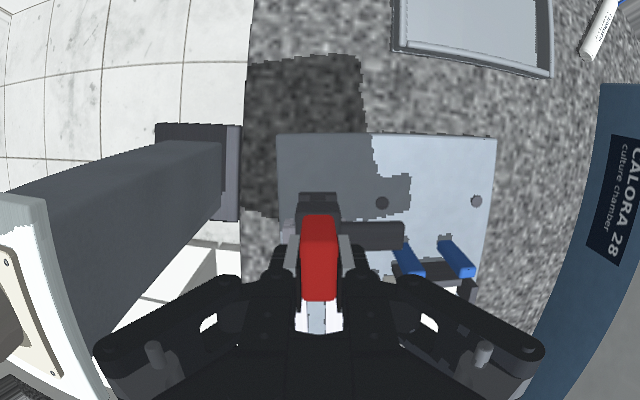

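Dog 2 is gripped squarely near the open end. I'll slide it slowly.

Call:
move_arm:
  series: "-0.0005 0.006 0 0 0 0 1;-0.001 0.012 0 0 0 0 1;-0.0015 0.018 0 0 0 0 1;-0.002 0.024 0 0 0 0 1;-0.0025 0.029 0 0 0 0 1;-0.0025 0.029 0 0 0 0 1;-0.0025 0.029 0 0 0 0 1"

```text
t: 12.4
tcp_pos: [0.4377, 0.2121, 0.0586]
ee_rot: [2.119, 2.315, 0.003]
contact_force: [0.5, -2.5, 5.8]
opening: 0.175
grasp_force: 60.2
```

Call:
move_arm:
  series: "0 0 0.01 0 0 0 1;0 0 0.025 0 0 0 1;0 0 0.045 0 0 0 1;0 0 0.078 0 0 0 1;0 0 0.078 0 0 0 1"

```text
t: 12.9
tcp_pos: [0.4394, 0.2133, 0.1398]
ee_rot: [2.119, 2.315, 0.012]
contact_force: [1.3, 0.3, -1.6]
opening: 0.178
grasp_force: 59.4
```

```bash
python3 - <<'E'
from h import *
st();im,c=snap("top","t7")
h=hsv(im);H,S,V=h[...,0],h[...,1],h[...,2]
roi=np.zeros(H.shape,bool);roi[190:260,170:340]=1
for m,s,cc in comps(roi&((H<8)|(H>172))&(S>150)&(V>60),20): print("red",s,rect("top",m,.086,c))
E
```

```text
t 12.9 tcp [0.4394 0.2133 0.1398] yaw_y 5.06 z [ 0.008  0.003 -1.   ] open 0.178 gf 59.4 F [ 1.3  0.3 -1.6] q [ 0.32  0.1  -0.45  1.02  0.    1.8 ]
red [180 214  14   7  76] [511.6 422.4  38.5  17.8 -88.9]
red [314 237  10   7  56] [451.7  31.7  26.4  17.5 -88.8]
```

Call:
move_arm:
  series: "0.02 0.045 0 0 0 0 1;0.04 0.09 0 0 0 0 1;0.06 0.135 0 0 0 0 1;0.0786 0.1746 0 0 0 0 1;0.0786 0.1746 0 0 0 0 1;0.0786 0.1746 -0.03 0 0 0 1;0.0786 0.1746 -0.055 0 0 0 1;0.0786 0.1746 -0.072 0 0 0 1;0.0786 0.1746 -0.081 0 0 0 1;0.0786 0.1746 -0.081 0 0 0 1;0.0786 0.1746 -0.081 0 0 0 0.6;0.0786 0.1746 -0.081 0 0 0 0.3"

```text
t: 14.15
tcp_pos: [0.5147, 0.3863, 0.0543]
ee_rot: [-2.122, -2.317, -0.0]
contact_force: [-0.4, 0.6, 1.2]
opening: 0.503
grasp_force: 0.0
```

Call:
move_arm:
  series: "0 0 0 0 0 0 0.3;0 0 0.045 0 0 0 0.3;0 0 0.091 0 0 0 0.3;-0.0633 -0.347 0.1 0 0 0 0.3;-0.0633 -0.347 0.1 0 0 0 0.3;-0.0633 -0.347 0.1 0 0 0 0.4;-0.0633 -0.347 0.1 0 0 0 0.4;-0.0633 -0.347 0.1 0 0 0 0.4;-0.0633 -0.347 0.1 0 0 0 0.5;-0.0633 -0.347 0.1 0 0 0 0.5;-0.0633 -0.347 0.1 0 0 0 0.5;-0.0633 -0.347 0.1 0 0 0 0.5"

```text
t: 15.35
tcp_pos: [0.4514, 0.0383, 0.1546]
ee_rot: [2.125, 2.313, 0.001]
contact_force: [-0.1, -0.6, -0.4]
opening: 0.498
grasp_force: 0.0
```

```bash
python3 - <<'E'
from h import *
st();im,c=snap("top","t8")
h=hsv(im);H,S,V=h[...,0],h[...,1],h[...,2]
roi=np.zeros(H.shape,bool);roi[190:260,170:340]=1
for m,s,cc in comps(roi&((H<8)|(H>172))&(S>150)&(V>60),20): print("red",s,rect("top",m,.084,c))
im,c=snap("wrist","w8")
h=hsv(im);H,S,V=h[...,0],h[...,1],h[...,2]
for m,s,cc in comps(((H<8)|(H>172))&(S>150)&(V>60),300): print("red",s,rect("wrist",m,.089,c))
for m,s,cc in comps(((H<8)|(H>172))&(S>150)&(V>190),200): print("bright",s,rect("wrist",m,.089,c))
E
```

```text
t 15.3 tcp [0.4514 0.0383 0.1546] yaw_y 4.86 z [ 0.001  0.    -1.   ] open 0.498 gf 0.0 F [-0.1 -0.6 -0.4] q [-0.06  0.03 -0.49  1.05  0.    1.43]
red [180 214  27   7 157] [512.1 403.9  77.1  17.8 -88.8]
red [ 308  188   21   50 1019] [452.3  36.6  37.1  14.6 -85. ]
bright [309 225  20  13 227] [453.8  22.9  13.9   9.5   4.9]
```

Both dogs are in the tray. Dog 3 is at about press x −52.

Call:
move_arm:
  series: "0.0006 -0.005 -0.03 0 0 0 0.55;0.0006 -0.005 -0.06 0 0 0 0.55;0.0006 -0.005 -0.085 0 0 0 0.55;0.0006 -0.005 -0.098 0 0 0 0.55;0.0006 -0.005 -0.098 0 0 0 0.55;0.0006 -0.005 -0.098 0 0 0 1;0.0006 -0.005 -0.098 0 0 0 1;0.0006 -0.005 -0.098 0 0 0 1;0.0006 -0.005 -0.098 0 0 0 1;0.0006 -0.005 -0.098 0 0 0 1"

```text
t: 16.45
tcp_pos: [0.4527, 0.0347, 0.0571]
ee_rot: [2.121, 2.317, 0.002]
contact_force: [0.3, 1.0, 1.7]
opening: 0.175
grasp_force: 62.6
```

Call:
move_arm:
  series: "-0.0008 0.009 0 0 0 0 1;-0.0021 0.024 0 0 0 0 1;-0.0035 0.039 0 0 0 0 1;-0.0048 0.054 0 0 0 0 1;-0.0062 0.069 0 0 0 0 1;-0.0075 0.084 0 0 0 0 1;-0.0089 0.099 0 0 0 0 1;-0.0102 0.114 0 0 0 0 1;-0.0116 0.13 0 0 0 0 1;-0.0129 0.145 0 0 0 0 1;-0.0137 0.153 0 0 0 0 1;-0.0137 0.153 0 0 0 0 1"

```text
t: 17.65
tcp_pos: [0.4384, 0.1883, 0.057]
ee_rot: [2.119, 2.318, -0.0]
contact_force: [-1.0, -0.6, 4.5]
opening: 0.175
grasp_force: 63.1
```

```bash
python3 - <<'E'
from h import *
st();im,c=snap("wrist","w9")
h=hsv(im);H,S,V=h[...,0],h[...,1],h[...,2]
for m,s,cc in comps(((H<8)|(H>172))&(S>150)&(V>60),300): print("red",s,rect("wrist",m,.089,c))
E
```

```text
t 17.6 tcp [0.4384 0.1883 0.057 ] yaw_y 5.12 z [ 0.001 -0.001 -1.   ] open 0.175 gf 63.1 F [-1.  -0.6  4.5] q [ 0.27  0.18 -0.55  0.83 -0.    1.75]
red [ 301  230   36   86 2954] [438.7 192.1  41.5  15.4 -85. ]
```

Call:
move_arm:
  series: "-0.0008 0.009 0 0 0 0 1;-0.0018 0.019 0 0 0 0 1;-0.0022 0.025 0 0 0 0 1;-0.0022 0.025 0 0 0 0 1;-0.0022 0.025 0.01 0 0 0 1;-0.0022 0.025 0.025 0 0 0 1;-0.0022 0.025 0.045 0 0 0 1;-0.0022 0.025 0.078 0 0 0 1;-0.0022 0.025 0.078 0 0 0 1"

```text
t: 18.6
tcp_pos: [0.4391, 0.214, 0.1385]
ee_rot: [2.119, 2.315, 0.012]
contact_force: [0.9, -0.0, -0.3]
opening: 0.177
grasp_force: 62.2
```

Call:
move_arm:
  series: "0.02 0.035 0 0 0 0 1;0.045 0.07 0 0 0 0 1;0.065 0.1 0 0 0 0 1;0.082 0.13 0 0 0 0 1;0.082 0.13 0 0 0 0 1;0.082 0.13 -0.03 0 0 0 1;0.082 0.13 -0.055 0 0 0 1;0.082 0.13 -0.072 0 0 0 1;0.082 0.13 -0.081 0 0 0 1;0.082 0.13 -0.081 0 0 0 1;0.082 0.13 -0.081 0 0 0 0.6;0.082 0.13 -0.081 0 0 0 0.3"

```text
t: 19.8
tcp_pos: [0.5183, 0.3425, 0.0538]
ee_rot: [2.121, 2.317, 0.001]
contact_force: [-0.7, 0.5, -1.2]
opening: 0.508
grasp_force: 0.0
```

Call:
move_arm:
  series: "0 0 0 0 0 0 0.3;0 0 0.045 0 0 0 0.2;0 0 0.09 0 0 0 0.1;0 0 0.14 0 0 0 0;-0.02 -0.16 0.2 0 0 0 0;-0.02 -0.16 0.22 0 0 0 0;-0.02 -0.16 0.22 0 0 0 0;-0.02 -0.16 0.22 0 0 0 0;-0.02 -0.16 0.22 0 0 0 0;-0.02 -0.16 0.22 0 0 0 0;-0.02 -0.16 0.22 0 0 0 0"

```text
t: 20.9
tcp_pos: [0.4978, 0.1832, 0.2725]
ee_rot: [-2.12, -2.317, 0.001]
contact_force: [-0.4, -0.4, 0.8]
opening: 1.001
grasp_force: 0.0
```

```bash
python3 - <<'E'
from h import *
st();im,c=snap("wrist","w10")
h=hsv(im);H,S,V=h[...,0],h[...,1],h[...,2]
for m,s,cc in comps(((H<8)|(H>172))&(S>150)&(V>60),200): print("red",s,rect("wrist",m,.084,c))
snap("top","t10")
E
```

```text
t 20.9 tcp [0.4978 0.1832 0.2725] yaw_y 5.09 z [-0.001  0.    -1.   ] open 1.001 gf 0.0 F [-0.4 -0.4  0.8] q [ 0.23  0.09 -0.17  1.32  0.    1.71]
red [341  22  17  31 473] [517.2 334.8  34.5  17.  -85.3]
```

View pics/t10.png

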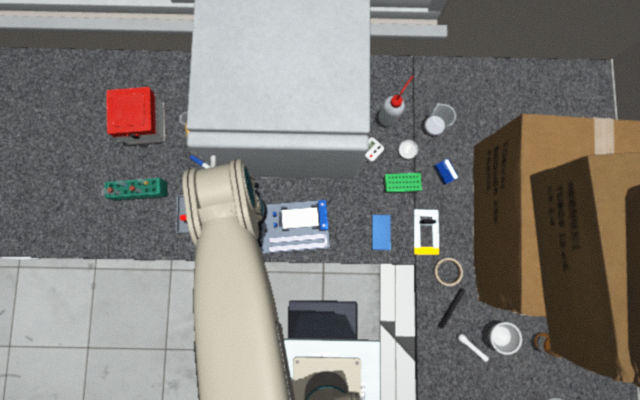

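All dogs are in the tray and the slot is clear. Now I'll look at the separator.

Call:
move_arm:
  series: "-0.01 -0.05 0 0 0 0 0;-0.01 -0.1 0 0 0 0 0;0 -0.15 0 0 0 0 0;0.01 -0.2 0 0 0 0 0;0.02 -0.25 0 0 0 0 0;0.04 -0.29 0 0 0 0 0;0.06 -0.33 -0.02 0 0 0 0;0.08 -0.37 -0.02 0 0 0 0;0.08 -0.43 -0.02 0 0 0 0;0.08 -0.43 -0.02 0 0 0 0;0.08 -0.43 -0.02 0 0 0 0;0.08 -0.43 -0.02 0 0 0 0"

```text
t: 22.2
tcp_pos: [0.578, -0.2461, 0.2525]
ee_rot: [-2.119, -2.317, -0.0]
contact_force: [0.0, 0.4, -0.0]
opening: 0.998
grasp_force: 0.0
```

```bash
python3 - <<'E'
from h import *
st();im,c=snap("wrist","w11")
h=hsv(im);H,S,V=h[...,0],h[...,1],h[...,2]
for m,s,cc in comps((H>50)&(H<80)&(S>120)&(V>60),400): print("green",s,rect("wrist",m,.034,c))
for m,s,cc in comps((H>100)&(H<125)&(S>100),400): print("blue",s,rect("wrist",m,.014,c))
E
```

```text
t 22.2 tcp [ 0.578  -0.2461  0.2525] yaw_y 5.11 z [-0.001  0.002 -1.   ] open 0.998 gf 0.0 F [ 0.   0.4 -0. ] q [-0.51  0.27  0.01  1.31  0.    0.98]
green [349 122  30  32 608] [ 627.8 -204.7   36.6   33.9  -86.2]
green [366 149  29  56 541] [ 661.2 -250.9   70.    29.7   78.6]
blue [ 207   73   88   47 3727] [ 4.849e+02 -1.643e+02  1.097e+02  5.540e+01 -1.000e-01]
blue [ 355  235   54   45 1274] [ 677.9 -365.2   72.4   46.4   30.2]
```

View pics/w11.png

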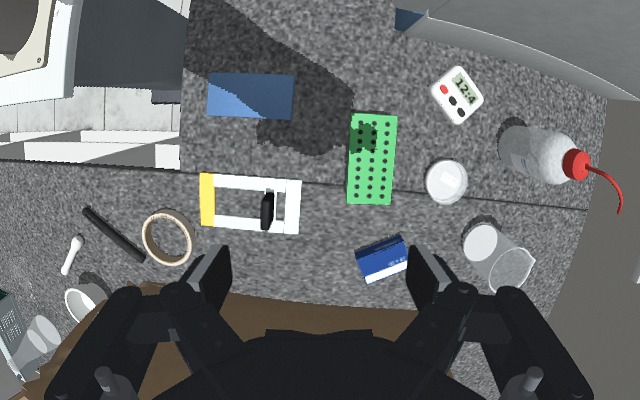

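The separator is at (372,158), partly shadowed. The blue plate is at (250,97) and the cover at (250,203), with its yellow edge at (206,200) and fin at (268,210).

```bash
python3 - <<'E'
from h import *
c=get_calibration("wrist");im=cv2.imread("pics/w11.png")[:,:,::-1].copy();h=hsv(im);H,S,V=h[...,0],h[...,1],h[...,2]
roi=np.zeros(H.shape,bool);roi[105:212,338:405]=1
m=roi&(H>45)&(H<85)&(S>80);m=cv2.morphologyEx(m.astype(np.uint8),cv2.MORPH_CLOSE,np.ones((7,7)))>0
for mm,s,_ in comps(m,400): print("green",s,rect("wrist",mm,.034,c))
roi=np.zeros(H.shape,bool);roi[168:240,190:310]=1
y=roi&(H>15)&(H<35)&(S>120)
for mm,s,_ in comps(y,100): print("yellow",s,rect("wrist",mm,.006,c))
w=roi&((V>190)|y);w=cv2.morphologyEx(w.astype(np.uint8),cv2.MORPH_OPEN,np.ones((3,3)))>0
for mm,s,_ in comps(w,300): print("cover",s,rect("wrist",mm,.006,c))
k=roi&(V<35)
for mm,s,_ in comps(k,60): print("fin",s,rect("wrist",mm,.047,c))
E
```

```text
green [ 346  113   52   92 4193] [ 640.4 -229.   110.6   56.8  -87. ]
yellow [199 172  16  54 747] [ 429.4 -306.2   77.    22.3   89.7]
cover [ 199  172  103   62 3272] [ 4.888e+02 -3.066e+02  1.411e+02  7.740e+01 -2.000e-01]
fin [263 193  11  37 170] [ 522.8 -300.4   46.2   12.1  -87.2]
```

Call:
move_arm:
  series: "0.062 0.018 -0.05 0 0 -2.1 0.1;0.062 0.018 -0.1 0 0 -2.1 0.15;0.062 0.018 -0.15 0 0 -2.1 0.15;0.062 0.018 -0.18 0 0 -2.1 0.15;0.062 0.018 -0.21 0 0 -2.1 0.15;0.062 0.018 -0.23 0 0 -2.1 0.15;0.062 0.018 -0.236 0 0 -2.1 0.15;0.062 0.018 -0.236 0 0 -2.1 0.15;0.062 0.018 -0.236 0 0 -2.1 0.6;0.062 0.018 -0.236 0 0 -2.1 0.6;0.062 0.018 -0.236 0 0 -2.1 0.6;0.062 0.018 -0.236 0 0 -2.1 0.6"

```text
t: 23.45
tcp_pos: [0.6421, -0.2301, 0.02]
ee_rot: [2.16, 2.275, 0.003]
contact_force: [-0.1, 1.2, 6.6]
opening: 0.631
grasp_force: 63.6
```

```bash
python3 - <<'E'
from h import *
st();im,c=snap("wrist","w12")
E
```

```text
t 23.4 tcp [ 0.6421 -0.2301  0.02  ] yaw_y 2.96 z [ 0.004 -0.001 -1.   ] open 0.631 gf 63.6 F [-0.1  1.2  6.6] q [-0.44  0.54 -0.12  0.91  0.    1.08]
```

View pics/w12.png

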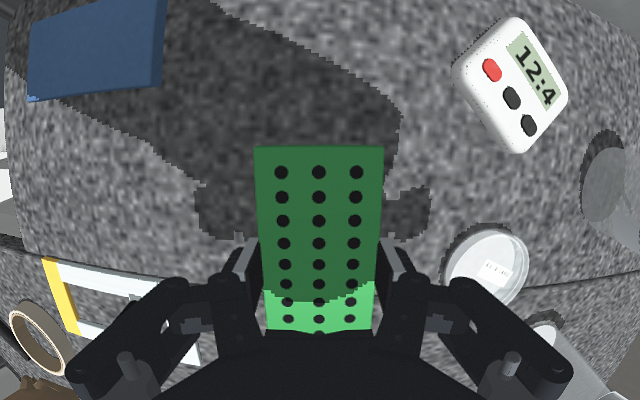

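The sheet is held squarely between the fingers, and the petri dish and timer are untouched. Next I lift it and carry it round the incubator corner.

Call:
move_arm:
  series: "0 0 0.015 0 0 0 0.6;0 0 0.045 0 0 0 0.6;-0.01 0 0.085 0 0 0 0.6;-0.04 0 0.1 0 0 1 0.6;-0.08 0 0.1 0 0 2.1 0.6;-0.12 0.02 0.1 0 0 2.1 0.6;-0.125 0.065 0.1 0 0 2.1 0.6;-0.125 0.11 0.1 0 0 2.1 0.6;-0.125 0.155 0.1 0 0 2.1 0.6;-0.125 0.2 0.1 0 0 2.1 0.6;-0.12 0.245 0.1 0 0 2.1 0.6;-0.117 0.29 0.1 0 0 2.1 0.6"

```text
t: 24.7
tcp_pos: [0.5233, 0.0621, 0.1185]
ee_rot: [2.121, 2.316, 0.001]
contact_force: [0.4, -0.0, -1.0]
opening: 0.631
grasp_force: 63.3
```

Call:
move_arm:
  series: "0 0.02 -0.02 0 0 0 0.6;0 0.0306 -0.03 0 0 0 0.6;0 0.0306 -0.03 0 0 0 0.6;0 0.0306 -0.03 0 0 0 0.6"

```text
t: 25.1
tcp_pos: [0.5229, 0.0903, 0.0874]
ee_rot: [2.122, 2.317, -0.001]
contact_force: [0.5, -0.2, -1.1]
opening: 0.634
grasp_force: 63.3
```

```bash
python3 - <<'E'
from h import *
st();im,c=snap("wrist","w13")
E
```

```text
t 25.1 tcp [0.5229 0.0903 0.0874] yaw_y 5.02 z [-0.001 -0.001 -1.   ] open 0.634 gf 63.3 F [ 0.5 -0.2 -1.1] q [ 0.05  0.23 -0.41  0.93 -0.    1.53]
```

View pics/w13.png

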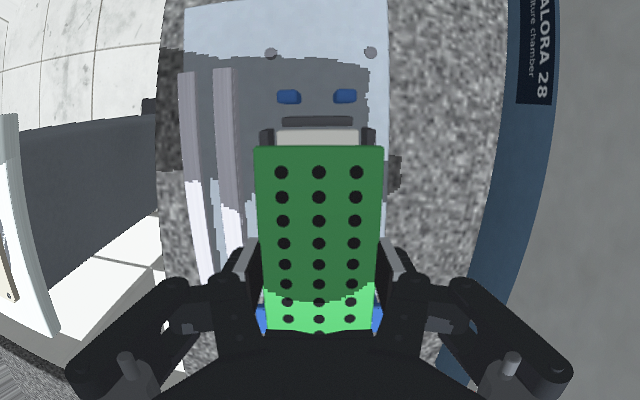

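The sheet is above the nest. Its far edge is at (254,148)–(384,148), and the white plate's far edge is at (275,130)–(361,130). I'll compare the two in world coordinates.

```bash
python3 - <<'E'
from h import *
c=get_calibration("wrist");im=cv2.imread("pics/w13.png")[:,:,::-1].copy();h=hsv(im);H,S,V=h[...,0],h[...,1],h[...,2]
roi=np.zeros(H.shape,bool);roi[135:340,240:400]=1
m=roi&(H>45)&(H<85)&(S>70);m=cv2.morphologyEx(m.astype(np.uint8),cv2.MORPH_CLOSE,np.ones((9,9)))>0
ys,xs=np.nonzero(m);t=ys.min();row=lambda r:(xs[ys==r].min(),xs[ys==r].max())
print(t,row(t+2),row(t+6))
for z in (.100,.103): print("sheet",np.round(onz("wrist",[(row(t+4)[0],t),(row(t+4)[1]+1,t)],z,c)*1000,1))
for r in (127,130,133,136,140): print(r,[ (int(a)) for a in V[r,268:372:4]])
o=np.array([.5234,.0916]);a=np.radians(95.1);X=np.array([np.cos(a),np.sin(a)]);Y=np.array([-X[1],X[0]])
for u,v in((55,28),(55,-28)): print(np.round(proj("wrist",[*(o+X*u/1000+Y*v/1000),.022],c),1))
print(np.round((o+X*.055+Y*.028)*1000,1),np.round((o+X*.055-Y*.028)*1000,1))
E
```

```text
145 (np.int64(254), np.int64(382)) (np.int64(253), np.int64(383))
sheet [[491.2 142.8 100. ]
 [547.3 147.6 100. ]]
sheet [[491.8 143.2 103. ]
 [546.6 147.9 103. ]]
127 [106, 105, 111, 112, 103, 105, 110, 109, 113, 113, 113, 112, 112, 115, 114, 111, 112, 110, 112, 110, 113, 114, 113, 110, 69, 134]
130 [57, 49, 112, 133, 140, 144, 148, 150, 152, 154, 157, 158, 159, 159, 160, 160, 160, 161, 158, 158, 156, 157, 159, 106, 51, 69]
133 [48, 47, 142, 174, 175, 174, 175, 174, 175, 174, 175, 176, 174, 175, 174, 175, 174, 175, 174, 174, 174, 176, 175, 107, 52, 72]
136 [52, 50, 127, 176, 174, 176, 174, 174, 174, 174, 174, 174, 173, 174, 175, 174, 175, 174, 175, 174, 175, 174, 175, 111, 52, 71]
140 [56, 49, 115, 175, 175, 173, 175, 175, 176, 174, 176, 172, 174, 175, 175, 174, 175, 175, 176, 175, 174, 175, 176, 113, 52, 67]
[[276.  129.6]]
[[359.  129.4]]
[490.6 143.9] [546.4 148.9]
```

Sheet and plate agree to about 1 mm. I'll shift (−0.7, +1.1) mm and lower.

Call:
move_arm:
  series: "-0.0007 0.0011 -0.02 0 0 0 0.6;-0.0007 0.0011 -0.035 0 0 0 0.6;-0.0007 0.0011 -0.045 0 0 0 0.6;-0.0007 0.0011 -0.053 0 0 0 0.6;-0.0007 0.0011 -0.06 0 0 0 0.6;-0.0007 0.0011 -0.066 0 0 0 0.6;-0.0007 0.0011 -0.071 0 0 0 0.6;-0.0007 0.0011 -0.072 0 0 0 0.6;-0.0007 0.0011 -0.072 0 0 0 0.6"

```text
t: 26.05
tcp_pos: [0.523, 0.0921, 0.0178]
ee_rot: [2.121, 2.317, -0.0]
contact_force: [-5.2, -2.3, 16.7]
opening: 0.634
grasp_force: 71.6
```

Call:
move_arm:
  series: "0 0 0 0 0 0 0.3;0 0 0 0 0 0 0.2;0 0 0 0 0 0 0.15;0 0 0 0 0 0 0.15;0 0 0.02 0 0 0 0.15;0 0 0.06 0 0 0 0.1;0 0 0.11 0 0 0 0;0 -0.04 0.16 0 0 0 0;0 -0.06 0.2 0 0 0 0;0 -0.06 0.2 0 0 0 0;0 -0.06 0.2 0 0 0 0;0 -0.06 0.2 0 0 0 0"

```text
t: 27.25
tcp_pos: [0.5214, 0.0326, 0.2138]
ee_rot: [-2.12, -2.316, 0.002]
contact_force: [0.7, 0.8, -0.4]
opening: 0.999
grasp_force: 0.0
```

```bash
python3 - <<'E'
from h import *
st();im,c=snap("wrist","w14");h=hsv(im);H,S,V=h[...,0],h[...,1],h[...,2]
m=(H>45)&(H<85)&(S>80);m=cv2.morphologyEx(m.astype(np.uint8),cv2.MORPH_CLOSE,np.ones((7,7)))>0
for mm,s,_ in comps(m,600): print("green",s,rect("wrist",mm,.028,c))
for mm,s,cc in comps((H>100)&(H<125)&(S>100),800): print("blue",s,rect("wrist",mm,.014,c))
E
```

```text
t 27.2 tcp [0.5214 0.0326 0.2138] yaw_y 5.05 z [-0.002  0.001 -1.   ] open 0.999 gf 0.0 F [ 0.7  0.8 -0.4] q [-0.06  0.11 -0.27  1.2   0.    1.42]
green [ 300   69   54  102 5391] [524.7  92.  108.8  56.1 -84.8]
blue [ 421    0   43  251 1655] [666.2 102.2 315.2  16.6  90. ]
blue [ 282  181   89   24 1975] [532.7   8.8 102.7  27.6   5.1]
blue [ 247  258   86   47 3264] [ 4.959e+02 -1.158e+02  1.094e+02  6.170e+01 -2.000e-01]
```

The sheet is seated at (524.7, 92.0), 84.8°. The blue plate has been knocked to about (0.496, −0.116), so I'll look at it from above with the tool already turned.

Call:
move_arm:
  series: "-0.025 -0.153 0 0 0 84.7 0;-0.025 -0.153 0 0 0 84.7 0;-0.025 -0.153 0 0 0 84.7 0;-0.025 -0.153 0 0 0 84.7 0;-0.025 -0.153 0 0 0 84.7 0;-0.025 -0.153 0 0 0 84.7 0;-0.025 -0.153 0 0 0 84.7 0;-0.025 -0.153 0 0 0 84.7 0;-0.025 -0.153 0 0 0 84.7 0;-0.025 -0.153 0 0 0 84.7 0;-0.025 -0.153 0 0 0 84.7 0;-0.025 -0.153 0 0 0 84.7 0"

```text
t: 28.5
tcp_pos: [0.4965, -0.1198, 0.2136]
ee_rot: [-0.009, -3.138, -0.002]
contact_force: [-0.1, 0.4, 0.9]
opening: 1.005
grasp_force: 0.0
```

```bash
python3 - <<'E'
from h import *
st();im,c=snap("wrist","w15");h=hsv(im);H,S,V=h[...,0],h[...,1],h[...,2]
for mm,s,cc in comps((H>100)&(H<125)&(S>80),800): print("blue",s,rect("wrist",mm,.014,c))
E
```

```text
t 28.5 tcp [ 0.4965 -0.1198  0.2136] yaw_y 89.68 z [-0.003  0.001 -1.   ] open 1.005 gf 0.0 F [-0.1  0.4  0.9] q [-0.36  0.09 -0.29  1.19  0.   -0.36]
blue [ 294  122   51   95 4656] [ 4.953e+02 -1.192e+02  1.092e+02  5.580e+01 -2.000e-01]
blue [ 425  163   35   87 2567] [541.3  32.5 115.3  46.3   5.9]
blue [ 475  270  122   32 1485] [683.6 256.7 305.4  47.7  89.9]
blue [ 361  292   58   37 1417] [683.5 -22.1  77.1  61.7 -77.2]
```

View pics/w15.png

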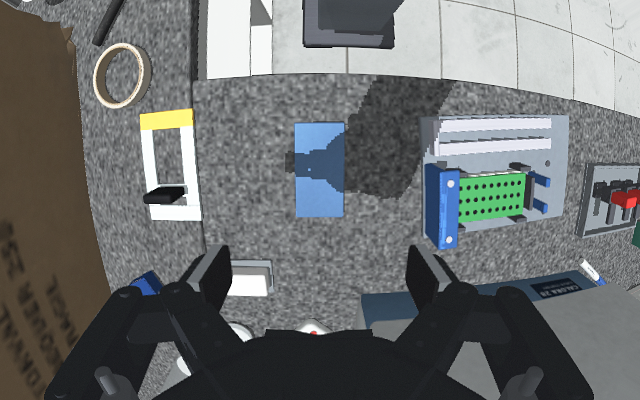

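Plate centre is (0.4953, −0.1192), 109×56 mm, angle −0.2°. The separator sits squarely in the nest in this view.

Call:
move_arm:
  series: "-0.0024 0.0011 -0.05 0 0 0 0.1;-0.0024 0.0011 -0.1 0 0 0 0.1;-0.0024 0.0011 -0.145 0 0 0 0.1;-0.0024 0.0011 -0.175 0 0 0 0.1;-0.0024 0.0011 -0.195 0 0 0 0.1;-0.0024 0.0011 -0.205 0 0 0 0.1;-0.0024 0.0011 -0.209 0 0 0 0.1;-0.0024 0.0011 -0.209 0 0 0 0.1;-0.0024 0.0011 -0.209 0 0 0 0.6;-0.0024 0.0011 -0.209 0 0 0 0.6;-0.0024 0.0011 -0.209 0 0 0 0.6;-0.0024 0.0011 -0.209 0 0 0 0.6"

```text
t: 29.75
tcp_pos: [0.4964, -0.1201, 0.0085]
ee_rot: [0.007, 3.139, -0.001]
contact_force: [-1.4, 0.6, 6.5]
opening: 0.613
grasp_force: 61.3
```

```bash
python3 - <<'E'
from h import *
st()
E
```

```text
t 29.8 tcp [ 0.4964 -0.1201  0.0085] yaw_y 89.74 z [ 0.003 -0.001 -1.   ] open 0.613 gf 61.3 F [-1.4  0.6  6.5] q [-0.36  0.3  -0.53  0.74  0.   -0.36]
```

Call:
move_arm:
  series: "0 0 0.01 0 0 0 0.6;0 0 0.04 0 0 0 0.6;0 0 0.085 0 0 -8 0.6;0 0.02 0.11 0 0 -16 0.6;0 0.045 0.11 0 0 -24 0.6;0 0.07 0.11 0 0 -32 0.6;0 0.095 0.11 0 0 -40 0.6;0 0.12 0.11 0 0 -48 0.6;0.005 0.145 0.11 0 0 -56 0.6;0.01 0.17 0.11 0 0 -64 0.6;0.02 0.19 0.11 0 0 -72 0.6;0.028 0.21 0.11 0 0 -80 0.6"

```text
t: 30.95
tcp_pos: [0.5233, 0.0914, 0.1173]
ee_rot: [2.03, 2.396, 0.001]
contact_force: [-0.3, -0.2, -1.7]
opening: 0.612
grasp_force: 63.3
```

Call:
move_arm:
  series: "0 0.001 -0.02 0 0 -4.7 0.6;0 0.001 -0.02 0 0 -4.7 0.6;0 0.001 -0.02 0 0 -4.7 0.6;0 0.001 -0.02 0 0 -4.7 0.6"

```text
t: 31.35
tcp_pos: [0.5232, 0.091, 0.0971]
ee_rot: [2.12, 2.317, 0.001]
contact_force: [-0.5, 0.6, -1.7]
opening: 0.609
grasp_force: 63.4
```

```bash
cat > edge.py <<'E'
from h import *
s=st();im,c=snap("wrist","w16");h=hsv(im);H,S,V=h[...,0],h[...,1],h[...,2]
roi=np.zeros(H.shape,bool);roi[110:340,230:410]=1
m=roi&(H>98)&(H<128)&(S>80)
mm=max(comps(m,400),key=lambda a:a[1][4])[0];ys,xs=np.nonzero(mm)
for r in range(ys.min(),ys.min()+14,2): print(r,xs[ys==r].min(),xs[ys==r].max()+1)
cv2.imwrite("pics/crop16.png",cv2.resize(im[70:340,220:420,::-1],None,fx=2,fy=2))
E
python3 edge.py
```

```text
t 31.4 tcp [0.5232 0.091  0.0971] yaw_y 5.09 z [ 0.001 -0.    -1.   ] open 0.609 gf 63.4 F [-0.5  0.6 -1.7] q [ 0.05  0.22 -0.4   0.95 -0.    1.53]
139 264 372
141 261 377
143 258 379
145 257 380
147 257 380
149 258 380
151 258 380
```

View pics/crop16.png

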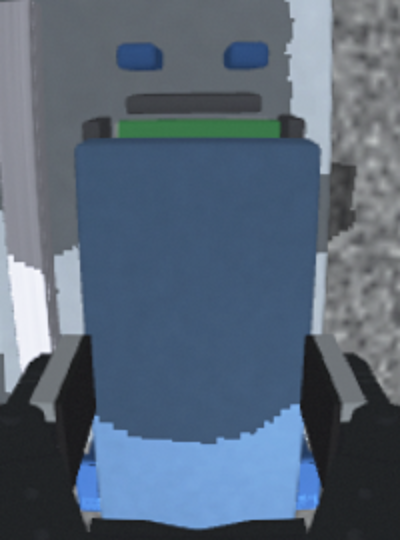

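The plate is above the sheet, square to it, with its far edge at row 139, columns 257–380. The green far edge shows at row ~130, columns 280–360.

```bash
python3 - <<'E'
from h import *
c=get_calibration("wrist")
p=onz("wrist",[(257,138.7),(380.5,138.7)],.1026,c)*1000;print(np.round(p,1),p.mean(0))
p=onz("wrist",[(279.5,130.2),(360,130.2)],.028,c)*1000;print(np.round(p,1),p.mean(0))
E
```

```text
[[491.4 145.7 102.6]
 [546.8 150.6 102.6]] [519.08067    148.11255287 102.6       ]
[[492.6 144.3  28. ]
 [547.6 149.2  28. ]] [520.11805471 146.71679737  28.        ]
```

Call:
move_arm:
  series: "0 -0.0015 -0.02 0 0 0 0.6;0 -0.0015 -0.034 0 0 0 0.6;0 -0.0015 -0.042 0 0 0 0.6;0 -0.0015 -0.048 0 0 0 0.6;0 -0.0015 -0.053 0 0 0 0.6;0 -0.0015 -0.057 0 0 0 0.6;0 -0.0015 -0.06 0 0 0 0.6;0 -0.0015 -0.0605 0 0 0 0.6;0 -0.0015 -0.0605 0 0 0 0.6"

```text
t: 32.3
tcp_pos: [0.5233, 0.0899, 0.0366]
ee_rot: [2.121, 2.317, 0.0]
contact_force: [-2.1, 0.1, 3.6]
opening: 0.612
grasp_force: 64.9
```

Call:
move_arm:
  series: "0 0 0 0 0 0 0.3;0 0 0 0 0 0 0.2;0 0 0 0 0 0 0.15;0 0 0 0 0 0 0.15;0 0 0.02 0 0 0 0.15;0 0 0.06 0 0 0 0.1;0 0 0.11 0 0 0 0;0 -0.04 0.16 0 0 0 0;0 -0.06 0.19 0 0 0 0;0 -0.06 0.19 0 0 0 0;0 -0.06 0.19 0 0 0 0;0 -0.06 0.19 0 0 0 0"

```text
t: 33.5
tcp_pos: [0.522, 0.0301, 0.2246]
ee_rot: [-2.12, -2.316, 0.002]
contact_force: [-1.1, 0.6, -1.0]
opening: 1.0
grasp_force: 0.0
```

```bash
python3 - <<'E'
from h import *
st();im,c=snap("wrist","w17");h=hsv(im);H,S,V=h[...,0],h[...,1],h[...,2]
for mm,s,cc in comps((H>98)&(H<128)&(S>80),800): print("blue",s,rect("wrist",mm,.042,c))
E
```

```text
t 33.5 tcp [0.522  0.0301 0.2246] yaw_y 5.06 z [-0.002  0.    -1.   ] open 1.000 gf 0.0 F [-1.1  0.6 -1. ] q [-0.07  0.1  -0.25  1.22  0.    1.42]
blue [ 418    0   40  246 2544] [653.5 102.3 291.5  13.7 -90. ]
blue [ 299   67   54  103 5445] [524.1  91.2 108.8  55.4 -84.9]
blue [ 282  176   88   24 1913] [531.2  16.6  95.   25.9   5.1]
```

View pics/w17.png

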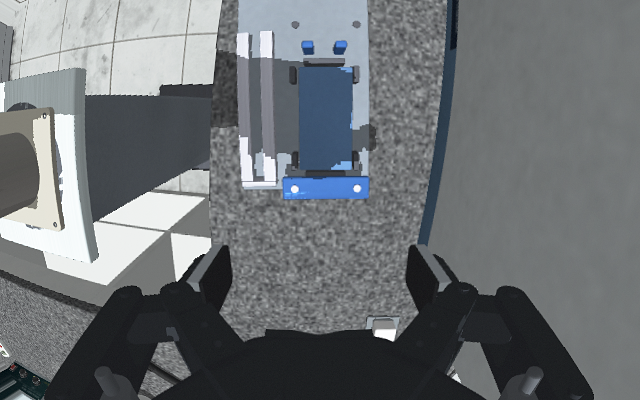

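The plate is stacked square at (524.1, 91.2), −84.9°. Now I re-measure the cover, with the tool at yaw 0.

Call:
move_arm:
  series: "-0.035 -0.35 0 0 0 -5.3 0;-0.035 -0.35 0 0 0 -5.3 0;-0.035 -0.35 0 0 0 -5.3 0;-0.035 -0.35 0 0 0 -5.3 0;-0.035 -0.35 0 0 0 -5.3 0;-0.035 -0.35 0 0 0 -5.3 0;-0.035 -0.35 0 0 0 -5.3 0;-0.035 -0.35 0 0 0 -5.3 0;-0.035 -0.35 0 0 0 -5.3 0;-0.035 -0.35 0 0 0 -5.3 0;-0.035 -0.35 0 0 0 -5.3 0"

```text
t: 34.65
tcp_pos: [0.488, -0.3181, 0.2252]
ee_rot: [-2.222, -2.218, -0.0]
contact_force: [-0.0, 0.1, 0.4]
opening: 0.998
grasp_force: 0.0
```

```bash
python3 - <<'E'
from h import *
st();im,c=snap("wrist","w18");h=hsv(im);H,S,V=h[...,0],h[...,1],h[...,2]
roi=np.zeros(H.shape,bool);roi[0:235,150:480]=1
y=roi&(H>15)&(H<35)&(S>120)
for mm,s,_ in comps(y,100): print("yellow",s,rect("wrist",mm,.006,c))
w=roi&((V>190)|y);w=cv2.morphologyEx(w.astype(np.uint8),cv2.MORPH_OPEN,np.ones((3,3)))>0
for mm,s,_ in comps(w,500): print("white",s,rect("wrist",mm,.006,c))
for mm,s,_ in comps(roi&(V<35),60): print("fin",s,rect("wrist",mm,.047,c))
cv2.imwrite("pics/c18.png",im[0:300,100:500,::-1])
E
```

```text
t 34.6 tcp [ 0.488  -0.3181  0.2252] yaw_y -0.11 z [-0.001  0.001 -1.   ] open 0.998 gf 0.0 F [-0.   0.1  0.4] q [-0.69  0.21 -0.13  1.24  0.    0.88]
yellow [259 128  20  63 715] [ 429.7 -306.7   75.6   22.4   89.8]
white [ 437   62   25   78 1834] [ 648.9 -230.9   96.    33.4  -88.3]
white [ 150   83   44   53 1402] [ 304.4 -237.9   67.8   63.2   86.9]
white [ 186   96   48   36 1312] [ 3.566e+02 -2.496e+02  6.070e+01  4.210e+01 -2.000e-01]
white [ 259  128  119   63 3056] [ 4.886e+02 -3.069e+02  1.402e+02  7.570e+01 -1.000e-01]
fin [340 144  12  36 247] [ 517.1 -302.9   37.5   11.6  -89.3]
fin [150 211  37  24  65] [ 305.4 -374.4   54.4    2.6  -31.7]
```

View pics/c18.png

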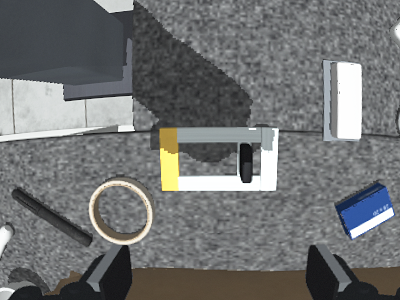

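The cover has not moved: centre (0.4887, −0.3067), aligned with world x, fin at crop (246,162).

Call:
move_arm:
  series: "0.0304 0.013 -0.05 0 0 0 0.3;0.0304 0.013 -0.1 0 0 0 0.5;0.0304 0.013 -0.14 0 0 0 0.5;0.0304 0.013 -0.17 0 0 0 0.5;0.0304 0.013 -0.195 0 0 0 0.5;0.0304 0.013 -0.207 0 0 0 0.5;0.0304 0.013 -0.2125 0 0 0 0.5;0.0304 0.013 -0.2125 0 0 0 0.5;0.0304 0.013 -0.2125 0 0 0 1;0.0304 0.013 -0.2125 0 0 0 1;0.0304 0.013 -0.2125 0 0 0 1;0.0304 0.013 -0.2125 0 0 0 1"

```text
t: 35.9
tcp_pos: [0.5196, -0.3082, 0.0151]
ee_rot: [2.224, 2.214, 0.001]
contact_force: [-1.2, 0.8, 6.2]
opening: 0.134
grasp_force: 59.9
```

Call:
move_arm:
  series: "0 0 0 0 0 0 1;0 0 0 0 0 0 1;0 0 0 0 0 0 1"

```text
t: 36.2
tcp_pos: [0.5196, -0.3082, 0.0151]
ee_rot: [2.224, 2.214, 0.001]
contact_force: [-0.9, 1.1, 6.3]
opening: 0.133
grasp_force: 59.9
```

```bash
python3 - <<'E'
from h import *
st();im,c=snap("wrist","w19");h=hsv(im);H,S,V=h[...,0],h[...,1],h[...,2]
y=(H>15)&(H<35)&(S>120)
for mm,s,_ in comps(y,300): print("yellow",s,rect("wrist",mm,.006,c))
E
```

```text
t 36.2 tcp [ 0.5196 -0.3082  0.0151] yaw_y -0.25 z [ 0.002 -0.002 -1.   ] open 0.133 gf 59.9 F [-0.9  1.1  6.3] q [-0.64  0.43 -0.31  0.83 -0.    0.93]
yellow [ 141  172   51  122 3792] [ 432.  -306.1   77.1   23.8   89.9]
```

View pics/w19.png

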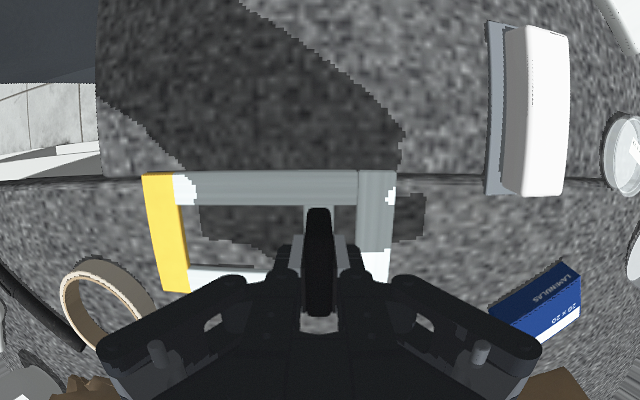

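The fin is gripped. I'll lift the cover, carry it to the press and turn it by 95.2°.

Call:
move_arm:
  series: "0 0 0.02 0 0 0 1;0 0 0.06 0 0 0 1;-0.01 0.01 0.1 0 0 0 1;-0.02 0.04 0.14 0 0 8 1;-0.03 0.08 0.17 0 0 16 1;-0.03 0.12 0.19 0 0 24 1;-0.03 0.16 0.2 0 0 32 1;-0.03 0.2 0.2 0 0 40 1;-0.03 0.24 0.2 0 0 48 1;-0.03 0.28 0.2 0 0 56 1;-0.02 0.32 0.2 0 0 64 1;-0.01 0.36 0.2 0 0 72 1"

```text
t: 37.45
tcp_pos: [0.5077, 0.0545, 0.2131]
ee_rot: [-0.489, -3.103, -0.0]
contact_force: [1.4, -0.3, -0.9]
opening: 0.134
grasp_force: 58.8
```

Call:
move_arm:
  series: "0.0122 0.04 -0.03 0 0 8 1;0.0122 0.0832 -0.06 0 0 16 1;0.0122 0.0832 -0.06 0 0 23.2 1;0.0122 0.0832 -0.06 0 0 23.2 1;0.0122 0.0832 -0.06 0 0 23.2 1;0.0122 0.0832 -0.06 0 0 23.2 1"

```text
t: 38.05
tcp_pos: [0.5212, 0.1353, 0.1541]
ee_rot: [-0.131, 3.137, 0.0]
contact_force: [-0.1, -0.5, -2.5]
opening: 0.129
grasp_force: 59.3
```

```bash
python3 - <<'E'
from h import *
s=st();im,c=snap("wrist","w20");h=hsv(im);H,S,V=h[...,0],h[...,1],h[...,2]
y=(H>15)&(H<35)&(S>120)
zt=s["tcp_pos"][2]-.0151+.006
for mm,sx,_ in comps(y,300): print("yellow",sx,rect("wrist",mm,zt,c))
snap("scene","s20")
E
```

```text
t 38.0 tcp [0.5212 0.1353 0.1541] yaw_y 94.78 z [ 0.001  0.    -1.   ] open 0.129 gf 59.3 F [-0.1 -0.5 -2.5] q [ 0.13  0.18 -0.32  1.07 -0.    0.05]
yellow [ 142  172   50  121 3755] [527.5  46.9  76.7  23.8   4.9]
```

View pics/w20.png

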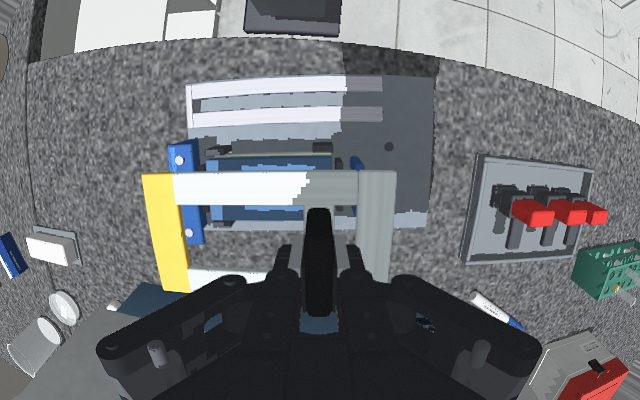

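The cover is held level over the press, with the yellow edge on the lip side and the three dogs upright in the tray. I've now viewed more pictures than the 14 allowed (17), so from here I'll work from numbers only. Next I tilt the cover 20° about the press y axis.

Call:
move_arm:
  series: "0 0 0 6.6 0.6 0 1;0 0 0 13.3 1.2 0.2 1;0 0 0 19.92 1.78 0.3 1;0 0 0 19.92 1.78 0.3 1;0 0 0 19.92 1.78 0.3 1;0 0 0 19.92 1.78 0.3 1"

```text
t: 38.75
tcp_pos: [0.5209, 0.1361, 0.1538]
ee_rot: [0.141, -3.076, -0.54]
contact_force: [-0.7, 0.2, -2.2]
opening: 0.134
grasp_force: 59.7
```

```bash
cat > cov.py <<'E'
from h import *
import sys
# pose of cover in press frame from yellow strip corners: reports TCP, tilt and hook estimate
O=np.array([.5234,.0916,0]);a=np.radians(95.1);P=np.array([[np.cos(a),np.sin(a),0],[-np.sin(a),np.cos(a),0],[0,0,1]])
s=st();M=R.from_rotvec(s["ee_rot"]).as_matrix()
t=P@(s["tcp_pos"]-O)*1000
cx=P@M[:,1]; cn=-P@M[:,2]; cy=np.cross(cn,cx)
hook=t-101.4*cx-15*cn+1.4*cy
print("tcp press",np.round(t,1),"tilt %.2f"%np.degrees(np.arctan2(cx[2],cx[0])),"yaw err %.2f"%np.degrees(np.arctan2(cx[1],cx[0])),"hook(FK)",np.round(hook,1),"far end",np.round(hook+140*cx,1))
im,c=snap("wrist",sys.argv[1]);h=hsv(im);H,S,V=h[...,0],h[...,1],h[...,2]
m=(H>15)&(H<35)&(S>120);mm=max(comps(m,300),key=lambda q:q[1][4])[0]
cn_=max(cv2.findContours(mm.astype(np.uint8),cv2.RETR_EXTERNAL,cv2.CHAIN_APPROX_NONE)[0],key=cv2.contourArea)[:,0]
o,d=rays("wrist",cn_,c);o=(P@(o-O))*1000;d=d@P.T
# cast on the cover's top plane (6 mm above underside)
q=hook+6*cn;k=((q-o)@cn)/(d@cn);p=o+d*k[:,None]-hook
print("yellow in cover axes from hook: x %.1f..%.1f y %.1f..%.1f"%((p@cx).min(),(p@cx).max(),(p@cy).min(),(p@cy).max()))
E
python3 cov.py w21
```

```text
t 38.8 tcp [0.5209 0.1361 0.1538] yaw_y 95.26 z [-0.03   0.339 -0.94 ] open 0.134 gf 59.7 F [-0.7  0.2 -2.2] q [-0.05  0.19 -0.35  1.08  0.34 -0.15]
tcp press [ 44.5  -1.4 153.8] tilt 19.92 yaw err 0.16 hook(FK) [-45.7  -0.3 105.2] far end [8.590e+01 1.000e-01 1.529e+02]
yellow in cover axes from hook: x 1.3..25.0 y -38.6..38.4
```

Call:
move_arm:
  series: "0 0 -0.025 0 0 0 1;0 0 -0.043 0 0 0 1;0 0 -0.052 0 0 0 1;0 -0.001 -0.057 0 0 0 1;0 -0.001 -0.057 0 0 0 1;0 -0.001 -0.057 0 0 0 1"

```text
t: 39.4
tcp_pos: [0.5213, 0.1352, 0.0971]
ee_rot: [0.142, -3.076, -0.542]
contact_force: [-0.2, 0.5, -2.2]
opening: 0.13
grasp_force: 59.7
```

```bash
python3 cov.py w22
```

```text
t 39.4 tcp [0.5213 0.1352 0.0971] yaw_y 95.31 z [-0.03   0.341 -0.94 ] open 0.130 gf 59.7 F [-0.2  0.5 -2.2] q [-0.05  0.25 -0.41  0.96  0.35 -0.16]
tcp press [43.6 -1.8 97.1] tilt 19.99 yaw err 0.21 hook(FK) [-46.5  -0.7  48.3] far end [85.  -0.3 96.2]
yellow in cover axes from hook: x 1.2..25.0 y -38.5..38.3
```

Call:
move_arm:
  series: "0 -0.004 -0.002 0 0 0 1;0.0001 -0.0085 -0.0038 0 0 0 1;0.0004 -0.012 -0.0048 0 0 0 1;0.0007 -0.0154 -0.0058 0 0 0 1;0.001 -0.019 -0.0068 0 0 0 1;0.0013 -0.0229 -0.0078 0 0 0 1;0.0013 -0.0229 -0.0078 0 0 0 1;0.0013 -0.0229 -0.0078 0 0 0 1"

```text
t: 40.25
tcp_pos: [0.5219, 0.1121, 0.0885]
ee_rot: [0.141, -3.075, -0.542]
contact_force: [-0.5, 0.1, -2.0]
opening: 0.132
grasp_force: 59.7
```

```bash
python3 cov.py w23
```

```text
t 40.2 tcp [0.5219 0.1121 0.0885] yaw_y 95.24 z [-0.031  0.341 -0.94 ] open 0.132 gf 59.7 F [-0.5  0.1 -2. ] q [-0.1   0.26 -0.41  0.96  0.34 -0.2 ]
tcp press [20.5 -0.3 88.5] tilt 20.01 yaw err 0.14 hook(FK) [-69.6   0.8  39.7] far end [61.9  1.2 87.6]
yellow in cover axes from hook: x 12.0..24.9 y -38.5..38.1
```

It's hooked: about 12 mm of the yellow edge is hidden under the lip and there's no contact force. Now I swing it down about the hook.

Call:
move_arm:
  series: "-0.0001 0.002 -0.0034 -2.5 -0.22 0 1;-0.0001 0.0039 -0.0068 -4.98 -0.45 0 1;-0.0002 0.0055 -0.0107 -7.47 -0.67 0 1;-0.0003 0.0071 -0.0146 -9.96 -0.89 0 1;-0.0004 0.0084 -0.0187 -12.45 -1.11 -0.1 1;-0.0005 0.0095 -0.0227 -14.94 -1.34 -0.1 1;-0.0005 0.0095 -0.0227 -14.94 -1.34 -0.1 1;-0.0005 0.0095 -0.0227 -14.94 -1.34 -0.1 1"

```text
t: 41.1
tcp_pos: [0.5212, 0.1221, 0.0658]
ee_rot: [0.142, -3.131, -0.138]
contact_force: [0.3, -0.3, -2.4]
opening: 0.131
grasp_force: 59.7
```

```bash
python3 cov.py w24
```

```text
t 41.1 tcp [0.5212 0.1221 0.0658] yaw_y 95.20 z [-0.009  0.088 -0.996] open 0.131 gf 59.7 F [ 0.3 -0.3 -2.4] q [ 0.06  0.26 -0.43  0.88  0.09 -0.03]
tcp press [30.6 -0.5 65.8] tilt 5.06 yaw err 0.10 hook(FK) [-69.1   0.7  42. ] far end [70.3  0.9 54.3]
yellow in cover axes from hook: x 6.9..25.0 y -38.5..38.2
```

Call:
move_arm:
  series: "0 0.0002 -0.003 -1.7 -0.15 0 1;0 0.0005 -0.0055 -3.4 -0.3 -0.1 1;-0.0001 0.0008 -0.0075 -5.04 -0.45 -0.1 1;-0.0001 0.0008 -0.0083 -5.04 -0.45 -0.1 1;-0.0001 0.0008 -0.0088 -5.04 -0.45 -0.1 1;-0.0001 0.0008 -0.0088 -5.04 -0.45 -0.1 1"

```text
t: 41.75
tcp_pos: [0.5212, 0.1225, 0.0569]
ee_rot: [0.139, -3.138, 0.002]
contact_force: [-0.3, 0.3, -2.0]
opening: 0.131
grasp_force: 59.6
```

```bash
python3 cov.py w25
```

```text
t 41.8 tcp [0.5212 0.1225 0.0569] yaw_y 95.06 z [-0.001 -0.001 -1.   ] open 0.131 gf 59.6 F [-0.3  0.3 -2. ] q [ 0.11  0.28 -0.43  0.87 -0.    0.02]
tcp press [30.9 -0.6 56.9] tilt -0.06 yaw err -0.04 hook(FK) [-70.5   0.9  42. ] far end [69.5  0.8 41.9]
yellow in cover axes from hook: x 6.6..24.8 y -38.5..38.2
```

Call:
move_arm:
  series: "0 0 -0.0005 0 0 0 1;0 0 -0.001 0 0 0 1;0 0 -0.0015 0 0 0 1;0 0 -0.0015 0 0 0 1"

```text
t: 42.2
tcp_pos: [0.5215, 0.1223, 0.0565]
ee_rot: [-0.138, 3.139, -0.002]
contact_force: [-2.8, -1.3, 5.6]
opening: 0.129
grasp_force: 60.9
```

```bash
python3 cov.py w26
```

```text
t 42.2 tcp [0.5215 0.1223 0.0565] yaw_y 95.04 z [ 0.    -0.001 -1.   ] open 0.129 gf 60.9 F [-2.8 -1.3  5.6] q [ 0.11  0.28 -0.43  0.86 -0.    0.02]
tcp press [30.7 -0.8 56.5] tilt -0.07 yaw err -0.06 hook(FK) [-70.7   0.7  41.6] far end [69.3  0.5 41.4]
yellow in cover axes from hook: x 6.6..24.9 y -38.5..38.2
```

Seated, with upward contact force. Now I release and back off, then measure.

Call:
move_arm:
  series: "0 0 0 0 0 0 0.8;0 0 0 0 0 0 0.65;0 0 0 0 0 0 0.6;0 0 0.02 0 0 0 0.6;0 0 0.05 0 0 0 0.6;0 0 0.1 0 0 0 0.6;0 0 0.14 0 0 0 0.6;-0.05 0 0.17 0 0 0 0.6;-0.05 0 0.17 0 0 0 0.6;-0.05 0 0.17 0 0 0 0.6;-0.05 0 0.17 0 0 0 0.6"

```text
t: 43.35
tcp_pos: [0.4714, 0.1224, 0.2246]
ee_rot: [0.139, -3.138, 0.002]
contact_force: [-0.7, -0.2, -1.0]
opening: 0.4
grasp_force: 0.0
```

```bash
python3 - <<'E'
from h import *
O=np.array([.5234,.0916,0]);a=np.radians(95.1);P=np.array([[np.cos(a),np.sin(a),0],[-np.sin(a),np.cos(a),0],[0,0,1]])
st();im,c=snap("wrist","w27");h=hsv(im);H,S,V=h[...,0],h[...,1],h[...,2]
def pf(m,z):
    cn=max(cv2.findContours(m.astype(np.uint8),cv2.RETR_EXTERNAL,cv2.CHAIN_APPROX_NONE)[0],key=cv2.contourArea)[:,0]
    p=((onz("wrist",cn,z,c)-O)@P.T)*1000;return "x %.1f..%.1f y %.1f..%.1f"%(p[:,0].min(),p[:,0].max(),p[:,1].min(),p[:,1].max())
y=(H>15)&(H<35)&(S>120)
for m,s,_ in comps(y,200): print("yellow",s,pf(m,.048),rect("wrist",m,.048,c))
yy=max(comps(y,200),key=lambda q:q[1][4])[1]
px=proj("wrist",[(P.T@np.array([u,v,.048])+O) for u,v in((-.08,-.05),(-.08,.05),(.08,-.05),(.08,.05))],c)
roi=np.zeros(H.shape,bool);x0,y0=px.min(0).astype(int);x1,y1=px.max(0).astype(int);roi[max(y0,0):y1,max(x0,0):x1]=1
w=roi&(S<40)&(V>140)
for m,s,_ in comps(w,150): print("white",s,pf(m,.048),rect("wrist",m,.048,c))
w=roi&(((S<40)&(V>140))|y);
for m,s,_ in comps(w,800): print("w+y",s,pf(m,.048),rect("wrist",m,.048,c))
for m,s,_ in comps(roi&(H>98)&(H<128)&(S>90),20): print("blue z60",s,pf(m,.060),"z52",pf(m,.052))
for m,s,_ in comps(roi&(V<35),80): print("fin",s,pf(m,.089))
it,ct=snap("top","t27");h=hsv(it);H,S,V=h[...,0],h[...,1],h[...,2]
for m,s,_ in comps(((H<8)|(H>172))&(S>150)&(V>60)&(np.arange(400)[:,None]>190)&(np.arange(640)<330),20): print("red",s,rect("top",m,.084,ct))
E
```

```text
t 43.4 tcp [0.4714 0.1224 0.2246] yaw_y 95.06 z [-0.001 -0.001 -1.   ] open 0.400 gf 0.0 F [-0.7 -0.2 -1. ] q [ 0.12  0.04 -0.33  1.21 -0.    0.03]
yellow [231 185  16  64 701] x -61.7..-46.9 y -36.8..39.0 [527.1  37.6  75.7  14.6   5.7]
white [245 174  80   5 270] x -44.4..40.6 y 46.4..51.1 [475.1  85.4  85.    4.5 -85.3]
white [ 242  186  119   65 2958] x -48.9..80.7 y -38.1..37.8 [522.1 107.4 129.7  75.7 -85. ]
white [246 235  24  15 265] x -48.9..-21.4 y -37.8..-19.7 [555.   59.2  27.6  17.8 -83.7]
white [285 236  25  15 360] x -3.8..23.8 y -38.1..-20.3 [551.6 104.1  27.6  17.6 -84.4]
w+y [ 231  185  130   66 3924] x -61.7..80.7 y -38.1..39.0 [522.1 101.  142.5  76.8 -85. ]
blue z60 [ 213  174   25   85 1499] x -82.7..-57.9 y -44.8..54.0 z52 x -85.7..-60.3 y -49.1..52.3
blue z60 [352 190   9  20 143] x 69.4..78.5 y 15.7..36.4 z52 x 70.3..79.6 y 13.0..34.2
blue z60 [ 246  202   62   33 1915] x -43.2..22.8 y -12.7..23.4 z52 x -45.2..22.5 y -16.2..20.9
blue z60 [323 203  10  32 313] x 39.5..49.3 y -12.7..22.3 z52 x 39.6..49.6 y -16.2..19.8
blue z60 [351 217  10  20 133] x 69.5..79.6 y -15.3..6.7 z52 x 70.4..80.7 y -18.8..3.8
fin [310 204  10  46 167] x 26.7..35.3 y -16.6..30.5
fin [274 236  11  23 156] x -10.5..0.6 y -27.3..-2.6
fin [353 237   8  22 145] x 69.0..76.9 y -27.2..-3.7
fin [251 246  15  12  90] x -34.4..-18.9 y -26.8..-13.8
red [210 213  14   7  74] [516.5 334.6  38.6  17.8 -88.8]
red [180 214  27   7 155] [512.1 403.9  77.1  17.8 -88.8]
```

The readings fit the home pose: fin top at x≈31, yellow edge under the lip, frame y ±38, and both stops visible beyond the far edge. All three dogs are in the tray. Handing in.

```bash
python3 -c "
from rig import *
print(job_done())"
```

```text
the job is handed in; nothing more can be done
None
```

The job is handed in: three dogs in the tray, separator and blue plate stacked in the press, hold-down frame hooked and flat by my final measurements. No verdict came back, dog 2 slipped once and was regrasped, and I viewed 17 pictures, over the 14 allowed.

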